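Turn the welding positioner to the torch and set its brake

ROBOT

A 7-joint arm with a two-finger parallel gripper is mounted at the origin on the work surface. World frame = base frame: x ahead of the robot, y to its left, z up, the work surface at z = 0. Lengths are in m, angles in rad, forces in N, time in s.
With the tool pointing down it reaches from about 0.4 to 0.85 m from the base axis. Payload 10.4 kg.
Tool frame: the origin (TCP) lies at the very end of the fingers, on their centre line; the grasp point (between the pads) lies r.hold_point_z behind it (r.hold_point_z is the distance from the TCP to the grasp point, in m); z points along the fingers, y is the direction in which the jaws open and shut (so a half turn about z gives the same grasp; the last joint's range is limited). The gripper opens to 87 mm and grips with 3 to 60 N. Pads are 19 mm wide; open, the fingers measure 117 mm over their backs; the gripper's body (75 mm by 190 mm) begins 51 mm behind the grasp point.
Start: joints at [-1.197, 0.332, -0.065, 1.46, 0.022, 1.35, -0.088], TCP at [0.242, 0.576, 0.223] pointing down, gripper open.
Joint ranges: [-2.6, 2.6], [-0.5, 2.12], [-1.47, 1.34], [0.16, 2.42], [-1.27, 4.41], [0.06, 2.06], [-2.6, 2.6]. Speed limits (rad/s): [2.22, 2.22, 2.79, 2.79, 3.14, 3.14, 3.14].

INTERFACE

Orientations are given as a unit quaternion [x, y, z, w].
In Python, from bench import r gives the robot as it stands.
- The arm moves only by the tool send_rows, never from a script. Its argument "commands" is a list of rows, each a list of 7 numbers: the shift along the world's x, y, z normalised to -1 to 1, where 1 is 0.03 m, then the turn, a rotation vector about the world's x, y, z normalised to -1 to 1, where 1 is 5 degrees, then the gripper command: -1 is fully open, 1 is shut, values between are in proportion. In form: [[tx, ty, tz, ax, ay, az, jaw], ...]. A call has 1 to 10 rows; each row shifts and turns the pose as measured when the row begins; what a row does not reach is not made up. A row lasts 1/12 s, in which the tool goes at most 41.7 mm and 7.16 degrees, less where a joint would pass 70% of its speed; a pose out of reach is approached as far as the arm can. A call with a number of a shift or a turn outside -1 to 1 is refused whole. A call with a gripper value outside its range is refused whole. The fingers move at their own pace and stop on an object; "grip_force" is the grip in N (left out, the last holds). Time passes only in rows, so rows that do not move let the fingers close. It gives the time, the measured TCP pose, the force and the opening at its end, in the units of the state.
- r.read_state(): the state, without advancing time (a new reading comes with each control period).
- r.camera(name): name is "side" or "top"; returns the picture (384x512x3 uint8, blue, green, red); there is no depth.
- r.calibration(name): a dict with "K" (3x3 intrinsics, pixels), "R" (3x3) and "t" (3): a world point X has camera coordinates R X + t. Camera axes: x right, y down, z forward; pixel columns grow to the right and rows downward; lengths in m; the calibration is good to about 2 mm. A picture is of the moment at which its call begins. calibration takes no time and is no camera call.
- r.close_job(): hands the job in, once; it reports no verdict.
The state is a dict: "time": time; "joint_positions": joint angles; "joint_vel": joint speeds; "joint_torque": joint torques, N m; "ee_pos": TCP position; "eef_rot": TCP orientation; "ft_force": force on the tool from outside, world axes, zero at the start; "torque": the same for the moment, N m; "width": finger opening in m.
Only numpy, scipy, OpenCV 4.12 (cv2) and the standard library are available. Lean on these libraries where they do the work, as an engineer would, in place of code of your own. Each camera call takes 0.05 s, during which the arm holds its last target.

TASK

With a finger, push on the spokes of the welding positioner to turn its table until the side branch of the pipe piece standing on it points straight at the tip of the fixed torch. Then push the brake lever with the finger all the way round to its stop pin. Do not touch, lift or shift the pipe piece on the table, keep off the torch, and leave the loose things on the bench where they are.

Things in the scene. Friction and masses are not known exactly. Their poses are not given: they have to be found in the camera images.
- positioner: Blue welding positioner bolted to the bench: 250 mm square base plate 12 mm thick with two tongues, and a round pedestal. Origin at the centre of its underside, on the turntable's vertical axis, at bench height; its +x axis points to the torch, which stands 195 mm from the axis.
- table_centre (a point): Centre of the turntable's upper face, 62 mm above the bench. The table is a steel disc 180 mm across, 16 mm thick.
- turntable (a joint): Angle of the turntable about its vertical axis (rad), counter-clockwise positive seen from above. It turns several turns either way, is stiff (about 1.2 N at a spoke's end) and stays where it is left.
- spoke0 (a point): Centre of the black ball (22 mm across) at the end of spoke 0 of four, 140 mm from the turntable's axis, 54 mm above the bench. The spoke is a level aluminium rod 12 mm thick, bare from the disc's rim (90 mm from the axis) to the ball; under it, out to 125 mm from the axis, the nearest thing is the base plate, 12 mm high. The spokes are 90 degrees apart and pass under the torch.
- spoke1 (a point): Centre of the black ball (22 mm across) at the end of spoke 1 of four, 140 mm from the turntable's axis, 54 mm above the bench. The spoke is a level aluminium rod 12 mm thick, bare from the disc's rim (90 mm from the axis) to the ball; under it, out to 125 mm from the axis, the nearest thing is the base plate, 12 mm high. The spokes are 90 degrees apart and pass under the torch.
- spoke2 (a point): Centre of the black ball (22 mm across) at the end of spoke 2 of four, 140 mm from the turntable's axis, 54 mm above the bench. The spoke is a level aluminium rod 12 mm thick, bare from the disc's rim (90 mm from the axis) to the ball; under it, out to 125 mm from the axis, the nearest thing is the base plate, 12 mm high. The spokes are 90 degrees apart and pass under the torch.
- spoke3 (a point): Centre of the black ball (22 mm across) at the end of spoke 3 of four, 140 mm from the turntable's axis, 54 mm above the bench. The spoke is a level aluminium rod 12 mm thick, bare from the disc's rim (90 mm from the axis) to the ball; under it, out to 125 mm from the axis, the nearest thing is the base plate, 12 mm high. The spokes are 90 degrees apart and pass under the torch.
- pipe_branch: Dark steel pipe piece, 0.7 to 1 kg, standing loose in the middle of the turntable and carried round with it by its weight: round foot 84 mm across and 8 mm thick, upright pipe 48 mm across, 60 mm high over all, with one level side branch 28 mm thick along its own +x with a yellow band at the end. Origin at the centre of its underside, z up. It stands at any angle relative to the spokes. Not to be touched.
- branch_end (a point): Centre of the open end of the side branch, 62 mm from the pipe piece's axis and 94 mm above the bench.
- torch: Torch on a steel post on the positioner's tongue, fixed to the positioner; origin and axes are those of the positioner. Post 30 mm square, 195 mm from the axis along +x, 130 mm high; a copper nozzle 24 mm thick points level at the turntable's axis. Not to be touched.
- nozzle_tip (a point): Tip of the copper nozzle, 85 mm from the turntable's axis along the positioner's +x, 100 mm above the bench.
- brake (a joint): Angle of the brake lever (rad) about its vertical axis: 0 is fully released, it grows counter-clockwise seen from above, and at 1.4 the lever lies against its red stop pin (fully on). It is stiff (about 1.2 N at the knob) and stays where it is left.
- brake_pivot (a point): Point on the brake lever's vertical axis, 50 mm above the bench, at the level of the lever. The hub is 30 mm across, on a housing 38 mm across.
- brake_knob (a point): Centre of the red ball (26 mm across) at the end of the brake lever, 85 mm from its pivot, 50 mm above the bench. The lever is a level yellow rod 12 mm thick. The red stop pin is 12 mm thick, 58 mm high, 52 mm from the pivot, on the far side of the lever's swing.
- paste_jar: Jar of nozzle paste, 52 mm across, 65 mm high; origin at the centre of its underside. Loose; leave alone.
- offcut: Upright steel tube offcut, 54 mm across, 50 mm high; origin at the centre of its underside. Loose; leave alone.
- hammer: Hammer about 260 mm long, lying on the bench along its own x; origin at its underside. Loose; leave alone.
- brush: Brush about 200 mm long, lying on the bench along its own x; origin at its underside. Loose; leave alone.

How it is judged:
On the way, in this order (a step that is already met when the one before it is completed fails the run):
1. the table is turned so that the branch points at the torch, and is still (y of branch_end in the frame of positioner between -0.006 and 0.006 m and x of branch_end in the frame of positioner above 0.04 m and velocity of joint turntable between -0.05 and 0.05 rad/s), for 0.3 s.
2. the brake lever is at its stop, the branch still pointing at the torch (y of branch_end in the frame of positioner between -0.006 and 0.006 m and x of branch_end in the frame of positioner above 0.04 m and value of joint brake above 1.28 rad), for 0.2 s.
At the end, for the whole second after the job is handed in: The branch end is within 6 mm of the line from the table's axis to the torch, on its side; the pipe piece stands upright within 12 mm of the table's centre; the brake is within 0.12 rad of its stop; all is at rest; loose things moved less than 25 mm (all of step 2 and velocity of joint turntable between -0.05 and 0.05 rad/s and horizontal distance between pipe_branch and table_centre below 0.012 m and angle between pipe_branch's own z axis and vertical below 0.1 rad and linear speed of pipe_branch below 0.02 m/s and distance of each of paste_jar, offcut, hammer, brush from where it was at the start of the episode below 0.025 m); the robot touches nothing.
It fails at once if the robot touches the pipe piece (contact force between any of the fingers, the arm and pipe_branch above 0.5 N).
It fails at once if the pipe piece is lifted, shifted off the table's centre or tipped (height (world z) of pipe_branch above 0.07 m or horizontal distance between pipe_branch and table_centre above 0.012 m or angle between pipe_branch's own z axis and vertical above 0.1 rad).
It fails at once if the robot touches the torch (contact force between any of the fingers, the arm and torch above 1 N).
It fails at once if a loose thing on the bench is moved, lifted or carried (distance of any of paste_jar, offcut, hammer, brush from where it was at the start of the episode above 0.025 m).
It also fails if it takes over 67 s, if anything falls off the work surface, if the arm or the gripper's body presses on something with over 40 N, if the wrist force passes 120 N, or if a joint passes its speed limit or range.

## Working session

There is one attempt and no reset: what is moved stays moved. The work goes in short steps, Python scripts to look and compute and a tool call to move; the robot and the scene stay as the last step left them, time stands still between calls to the robot, and variables do not carry over. Pictures are saved under pics/ and viewed, and the job is handed in when it is done.

Besides the shell and the picture viewer there is one more tool, called after "Emit:" by a JSON object that holds its "name" and its "arguments", one argument or row to a line. send_rows: Moves the arm, as the interface text tells. Scaled input: -1 to 1 covers 0.03 m each way for a shift and 5 degrees each way for a turn. Its arguments: {"type":"object","properties":{"commands":{"type":"array"},"grip_force":{"type":"number"}},"required":["commands"]}

```bash
mkdir -p pics; ls; python3 - <<'E'
from bench import r
import cv2
s=r.read_state(); print(s, r.hold_point_z)
for n in("side","top"):
    cv2.imwrite(f"pics/{n}0.png",r.camera(n)); c=r.calibration(n); print(n,c)
E
```

```text
pics
{'time': 0.0, 'joint_positions': array([-1.19659647,  0.33284862, -0.06469973,  1.46094205,  0.02158362,
        1.34990463, -0.08850318]), 'joint_vel': array([-1.27415868e-03,  1.12223310e-03,  1.96867854e-03, -1.22647971e-03,
       -1.21698267e-03, -7.72657176e-05,  1.52290145e-03]), 'joint_torque': array([ 8.21116828e-05, -6.23238158e+01,  2.46609282e-02, -3.89910650e+01,
       -6.13791542e-02,  3.93967715e-02,  1.78787632e-04]), 'ee_pos': array([0.24139299, 0.57607899, 0.22176811]), 'eef_rot': array([ 1.97094004e-01,  9.80384342e-01, -6.94662250e-04, -1.13948272e-04]), 'ft_force': array([-0.14758371,  0.9088277 , -0.32510436]), 'torque': array([-0.03117114, -0.0006246 ,  0.03008831]), 'width': 0.0869697874391388} 0.0187
side {'K': array([[474.76811516,   0.        , 259.65273519],
       [  0.        , 474.76811516, 198.20859354],
       [  0.        ,   0.        ,   1.        ]]), 'R': array([[ 0.91266219, -0.40868643,  0.00480918],
       [-0.3128144 , -0.70604087, -0.63533727],
       [ 0.2630492 ,  0.57834392, -0.77221981]]), 't': array([-0.49623458,  0.31684241,  0.93436013])}
top {'K': array([[477.63644136,   0.        , 255.14819113],
       [  0.        , 477.63644136, 188.30452785],
       [  0.        ,   0.        ,   1.        ]]), 'R': array([[-0.01665828, -0.99985635,  0.00312674],
       [-0.9832501 ,  0.01581379, -0.18157411],
       [ 0.18149858, -0.00609908, -0.98337229]]), 't': array([0.0958204 , 0.57583282, 1.03812779])}
```

View pics/side0.png

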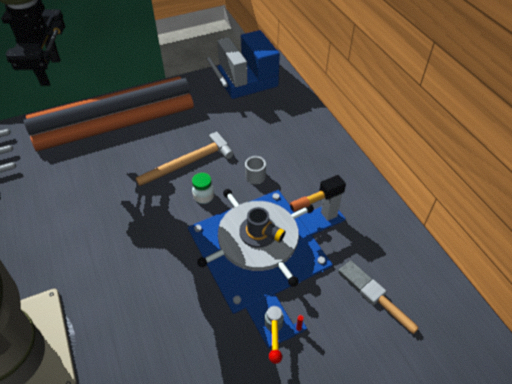

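View pics/top0.png

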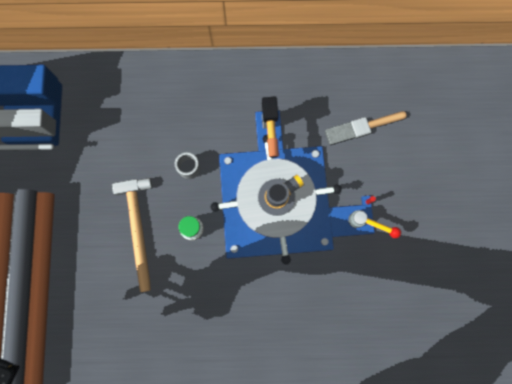

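```bash
python3 - <<'E'
import cv2
a=cv2.imread("pics/top0.png")[90:280,160:420]
cv2.imwrite("pics/topz.png",cv2.resize(a,None,fx=3,fy=3,interpolation=cv2.INTER_CUBIC))
a=cv2.imread("pics/side0.png")[165:370,180:440]
cv2.imwrite("pics/sidez.png",cv2.resize(a,None,fx=2.9,fy=2.9,interpolation=cv2.INTER_CUBIC))
E
```

```text
(no output)
```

View pics/topz.png

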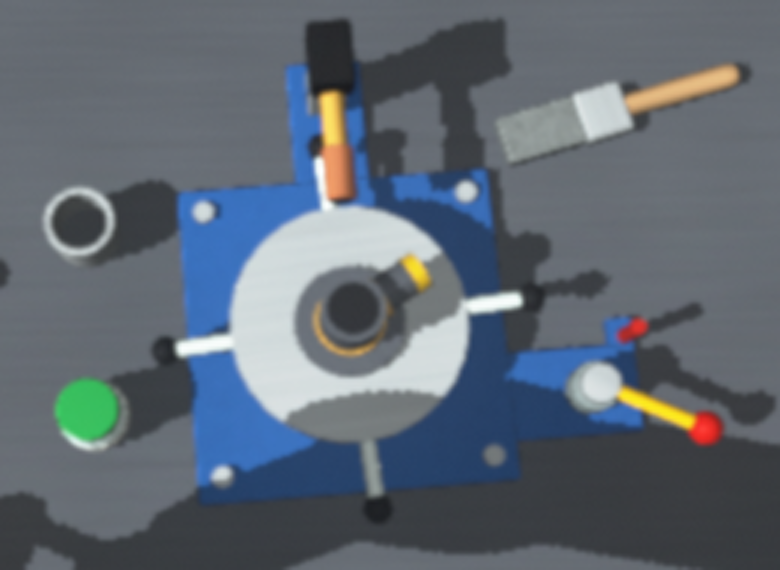

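View pics/sidez.png

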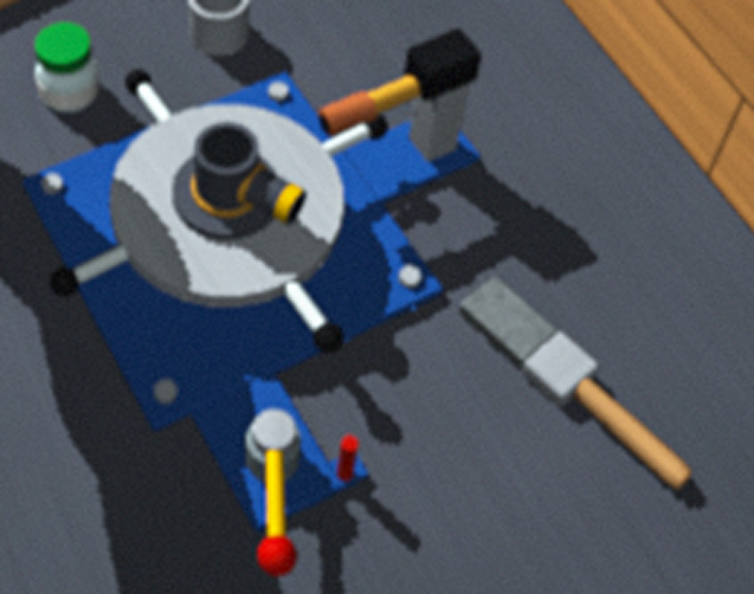

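```bash
cat > h.py <<'E'
import numpy as np, cv2
from bench import r
def ray(n,uv):
    c=r.calibration(n); K,R,t=c["K"],c["R"],c["t"]
    d=R.T@np.linalg.inv(K)@np.array([uv[0],uv[1],1.]); return -R.T@t,d
def onz(n,uv,z):
    o,d=ray(n,uv); return o+d*(z-o[2])/d[2]
def proj(n,X):
    c=r.calibration(n); p=c["K"]@(c["R"]@np.asarray(X,float)+c["t"]); return p[:2]/p[2]
def tri(uvt,uvs):
    A=[];b=[]
    for n,uv in(("top",uvt),("side",uvs)):
        o,d=ray(n,uv); d/=np.linalg.norm(d); P=np.eye(3)-np.outer(d,d); A.append(P);b.append(P@o)
    return np.linalg.lstsq(np.vstack(A),np.hstack(b),rcond=None)[0]
def blob(img,lo,hi,box):
    x0,y0,x1,y1=box
    m=cv2.inRange(cv2.cvtColor(img[y0:y1,x0:x1],cv2.COLOR_BGR2HSV),lo,hi)
    n,l,s,c=cv2.connectedComponentsWithStats(m)
    return [(int(s[i,4]),np.round(c[i]+[x0,y0],2)) for i in np.argsort(-s[1:,4])[:3]+1] if n>1 else []
E
python3 - <<'E'
from h import *
np.set_printoptions(precision=4,suppress=True)
zt=lambda u,v:(u/3+160-1/3,v/3+90-1/3); zs=lambda u,v:(u/2.9+180-.33,v/2.9+165-.33)
print("corners",[onz("top",zt(*p),.012)[:2] for p in((180,192),(487,169),(519,478),(200,503))])
cen=np.mean([onz("top",zt(*p),.012)[:2] for p in((180,192),(487,169),(519,478),(200,503))],0);print("cen",cen)
print("bolts",np.mean([onz("top",zt(*p),.016)[:2] for p in((204,211),(466,191),(494,455),(222,475))],0))
for p,q in(((532,296),(329,337)),((165,350),(138,80)),((378,508),(64,281)),((318,146),(378,126))):
    b=onz("top",zt(*p),.054); v=b[:2]-cen; print("ball",b[:2],np.hypot(*v),np.degrees(np.arctan2(v[1],v[0])),"side",onz("side",zs(*q),.054)[:2])
T=cv2.imread("pics/top0.png");S=cv2.imread("pics/side0.png")
print("yellow top",blob(T,(18,120,120),(35,255,255),(280,170,310,200)),"side",blob(S,(18,120,120),(35,255,255),(265,220,290,245)))
print("red top",blob(T,(0,150,100),(8,255,255),(360,180,410,250)),"side",blob(S,(0,150,100),(8,255,255),(260,300,320,370)))
print("nozzle tip top",onz("top",zt(343,197),.1), "cen of nozzle start",onz("top",zt(331,100),.1))
print("nozzle side",onz("side",zs(327,122),.1))
print("hub",onz("top",zt(601,382),.056),onz("side",zs(273,428),.056))
print("jar",onz("top",zt(87,408),.065),"offcut",onz("top",zt(79,221),.05))
E
```

```text
corners [array([0.6708, 0.1699]), array([ 0.6859, -0.0767]), array([ 0.439 , -0.0911]), array([0.4239, 0.1553])]
cen [0.5549 0.0394]
bolts [0.5556 0.0395]
ball [ 0.574  -0.1003] 0.14101368290680344 -82.21066042241883 side [ 0.5756 -0.0983]
ball [0.537  0.1787] 0.14049473372966143 97.29800139174871 side [0.5395 0.1814]
ball [0.4164 0.0213] 0.13967332389486525 -172.5675107459932 side [0.4179 0.023 ]
ball [0.6948 0.06  ] 0.14145479148918322 8.372232544673624 side [0.6984 0.0579]
yellow top [(58, array([298.48, 180.14]))] side [(60, array([278.52, 233.27]))]
red top [(86, array([394.88, 232.71])), (30, array([371.53, 199.33]))] side [(118, array([274.53, 355.65])), (24, array([300.04, 317.88]))]
nozzle tip top [0.642  0.0438 0.1   ] cen of nozzle start [0.7167 0.0509 0.1   ]
nozzle side [0.6438 0.0467 0.1   ]
hub [ 0.5072 -0.1487  0.056 ] [ 0.5084 -0.1467  0.056 ]
jar [0.4929 0.2357 0.065 ] offcut [0.639  0.2451 0.05  ]
```

```bash
python3 - <<'E'
from h import *
np.set_printoptions(precision=4,suppress=True)
c=np.array([.5552,.0394])
p=tri((298.48,180.14),(278.52,233.27));print(p)
for z in(.094,.1,.105,.108):
  for n,uv in(("top",(298.48,180.14)),("side",(278.52,233.27))):
    v=onz(n,uv,z)[:2]-c; print(z,n,np.hypot(*v),np.degrees(np.arctan2(v[1],v[0])))
for a,b,nm,z in(((394.88,232.71),(274.53,355.65),"knob",.05),((371.53,199.33),(300.04,317.88),"pin",.05)):
  print(nm,tri(a,b),onz("top",a,z),onz("side",b,z))
E
```

```text
[ 0.5839 -0.008   0.1038]
0.094 top 0.05769395342508222 -57.22871449866561
0.094 side 0.0518525227623434 -52.75712950632159
0.1 top 0.05654623031242449 -57.929288025671354
0.1 side 0.05374179145408069 -56.88894102929955
0.105 top 0.05559649631190344 -58.53512060409288
0.105 side 0.05551585736376075 -60.103811817888335
0.108 top 0.055029721847239685 -58.90863315308413
0.108 side 0.056659906908164165 -61.932741056732105
knob [ 0.4717 -0.2256  0.0541] [ 0.471  -0.2266  0.05  ] [ 0.4736 -0.2243  0.05  ]
pin [ 0.549  -0.1778  0.0548] [ 0.548  -0.1786  0.05  ] [ 0.5521 -0.1761  0.05  ]
```

Emit:
{"name": "send_rows", "arguments": {
  "commands": [
    [0.22,-0.54,0,0,0,-1,1],
    [0.22,-0.54,0,0,0,-1,1],
    [0.22,-0.54,0,0,0,-1,1],
    [0.22,-0.54,0,0,0,-1,1],
    [0.22,-0.54,0,0,0,-1,1],
    [0.22,-0.54,0,0,0,-1,1],
    [0.22,-0.54,0,0,0,-1,1],
    [0.22,-0.54,0,0,0,-1,1],
    [0.22,-0.54,0,0,0,-1,1],
    [0.22,-0.54,0,0,0,-1,1]
  ],
  "grip_force": 10
}}

```text
time: 0.93
ee_pos: [0.305, 0.4076, 0.2162]
eef_rot: [0.606, 0.796, -0.004, -0.002]
ft_force: [0.9, -0.2, 0.7]
width: 0.0283
```

Emit:
{"name": "send_rows", "arguments": {
  "commands": [
    [0.23,-0.53,0,0,0,-1,1],
    [0.23,-0.53,0,0,0,-1,1],
    [0.23,-0.53,0,0,0,-1,1],
    [0.23,-0.53,0,0,0,-1,1],
    [0.23,-0.53,0,0,0,-1,1],
    [0.23,-0.53,0,0,0,-1,1],
    [0.23,-0.53,0,0,0,-1,1],
    [0.23,-0.53,0,0,0,-1,1],
    [0.23,-0.53,0,0,0,-1,1],
    [0.23,-0.53,0,0,0,-1,1]
  ]
}}

```text
time: 1.77
ee_pos: [0.3748, 0.2383, 0.2133]
eef_rot: [0.895, 0.445, -0.005, -0.004]
ft_force: [-0.3, -0.1, 0.1]
width: 0.0002
```

Emit:
{"name": "send_rows", "arguments": {
  "commands": [
    [0.23,-0.53,0,0,0,-1,1],
    [0.23,-0.53,0,0,0,-1,1],
    [0.23,-0.53,0,0,0,-1,1],
    [0.23,-0.53,0,0,0,-1,1],
    [0.23,-0.53,0,0,0,-1,1],
    [0.23,-0.53,0,0,0,-1,1],
    [0.23,-0.53,0,0,0,-1,1],
    [0.23,-0.53,0,0,0,-1,1],
    [0.23,-0.53,0,0,0,-1,1],
    [0,0,0,0,0,0,1]
  ]
}}

```text
time: 2.6
ee_pos: [0.4381, 0.0831, 0.2112]
eef_rot: [0.999, 0.043, -0.005, -0.006]
ft_force: [1.3, -0.9, 0.9]
width: 0.0007
```

Emit:
{"name": "send_rows", "arguments": {
  "commands": [
    [0.03,0,-0.7,0,0,0,1],
    [0.03,0,-0.7,0,0,0,1],
    [0.03,0,-0.7,0,0,0,1],
    [0.03,0,-0.7,0,0,0,1],
    [0.03,0,-0.7,0,0,0,1],
    [0,0,-0.7,0,0,0,1],
    [0,0,-0.7,0,0,0,1],
    [0,0,-0.4,0,0,0,1],
    [0,0,0,0,0,0,1]
  ]
}}

```text
time: 3.35
ee_pos: [0.4406, 0.0845, 0.0454]
eef_rot: [0.999, 0.048, -0.005, -0.007]
ft_force: [-0.5, 0.8, -1.0]
width: 0.0001
```

```bash
python3 - <<'E'
from h import *
print(r.read_state()["ee_pos"])
for n in("side","top"): cv2.imwrite(f"pics/{n}1.png",r.camera(n))
a=cv2.imread("pics/side1.png")[140:384,150:440]
cv2.imwrite("pics/sidez1.png",cv2.resize(a,None,fx=2.4,fy=2.4,interpolation=cv2.INTER_CUBIC))
E
```

```text
[0.4406341  0.08451621 0.04540317]
```

View pics/sidez1.png

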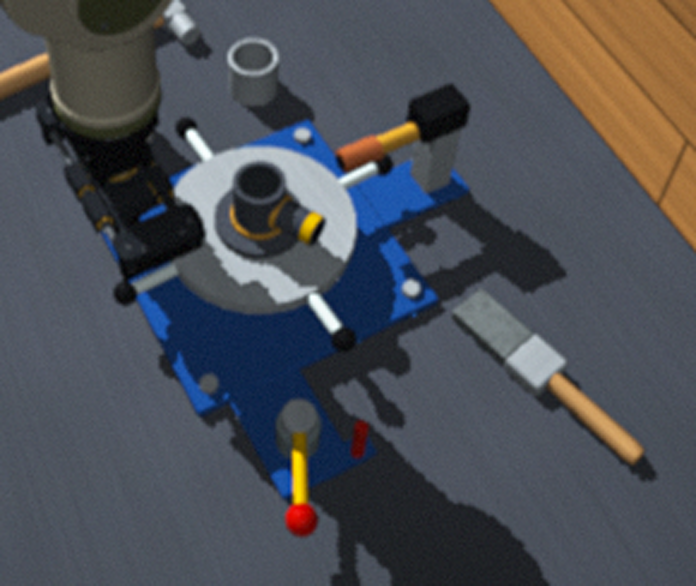

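View pics/top1.png

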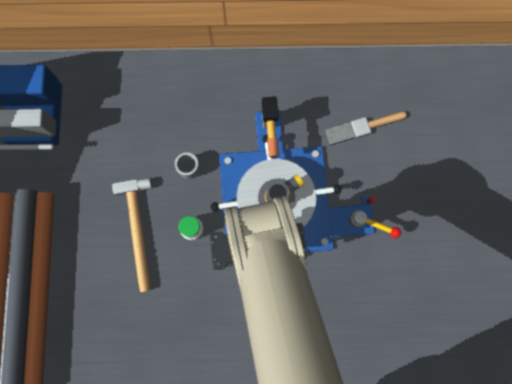

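```bash
cat >> h.py <<'E'
C=np.array([.5552,.0394])
def tooly():
    q=r.read_state()["eef_rot"]; return 2*np.degrees(np.arctan2(q[1],q[0]))-90
def arc(angs,R=.112,z=.044):
    p=r.read_state()["ee_pos"]; 
    P=[p]+[np.r_[C+R*np.array([np.cos(np.radians(a)),np.sin(np.radians(a))]),z] for a in angs]
    print("tooly",tooly(),"pos",p,"ang",np.degrees(np.arctan2(p[1]-C[1],p[0]-C[0])))
    print(np.round(np.diff(P,axis=0)/.03,2).tolist())
E
python3 -c "
from h import *
arc([162,166,170,173,175,177,179.5,182,184.5,187])"
```

```text
tooly -84.55662869870673 pos [0.44193027 0.08475399 0.04751328] ang 158.17849353469782
[[0.23, -0.36, -0.12], [-0.07, -0.25, 0.0], [-0.05, -0.25, 0.0], [-0.03, -0.19, 0.0], [-0.01, -0.13, 0.0], [-0.01, -0.13, 0.0], [-0.0, -0.16, 0.0], [0.0, -0.16, 0.0], [0.01, -0.16, 0.0], [0.02, -0.16, 0.0]]
```

Emit:
{"name": "send_rows", "arguments": {
  "commands": [
    [0.2,-0.36,-0.12,0,0,0,1],
    [-0.05,-0.25,0,0,0,0,1],
    [-0.05,-0.25,0,0,0,0.3,1],
    [-0.03,-0.19,0,0,0,0.3,1],
    [-0.01,-0.13,0,0,0,0.3,1],
    [-0.01,-0.13,0,0,0,0.4,1],
    [0,-0.16,0,0,0,0.4,1],
    [0,-0.16,0,0,0,0.4,1],
    [0.01,-0.16,0,0,0,0.4,1],
    [0.02,-0.16,0,0,0,0.4,1]
  ]
}}

```text
time: 4.28
ee_pos: [0.4477, 0.0272, 0.0548]
eef_rot: [0.984, 0.18, 0.002, -0.011]
ft_force: [-0.3, 2.4, -0.9]
width: 0.0003
```

```bash
python3 -c "
from h import *
print(r.read_state()['ft_force'])
cv2.imwrite('pics/side2.png',r.camera('side'))
arc(np.arange(182,208,2.5))"
```

```text
[-0.29229385  2.44552627 -0.87988632]
tooly -69.12990420106291 pos [0.44805232 0.0261492  0.05502115] ang -172.95010769443533
[[-0.16, 0.31, -0.37], [0.01, -0.16, 0.0], [0.02, -0.16, 0.0], [0.02, -0.16, 0.0], [0.03, -0.16, 0.0], [0.04, -0.16, 0.0], [0.04, -0.16, 0.0], [0.05, -0.15, 0.0], [0.06, -0.15, 0.0], [0.06, -0.15, 0.0], [0.07, -0.15, 0.0]]
```

View pics/side2.png

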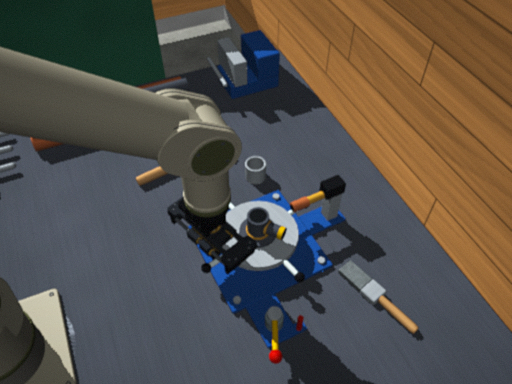

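Emit:
{"name": "send_rows", "arguments": {
  "commands": [
    [-0.05,0.12,-0.25,0,0,0,1],
    [0,0,-0.25,0,0,0,1],
    [0,0,0,0,0,0,1]
  ]
}}

```text
time: 4.58
ee_pos: [0.4474, 0.0305, 0.0409]
eef_rot: [0.984, 0.18, 0.004, -0.011]
ft_force: [-1.0, 0.3, -0.3]
width: 0.0005
```

```bash
python3 -c "
from h import *
print(r.read_state()['ft_force'])
arc(np.arange(187,212,2.5),z=.043)"
```

```text
[-0.95486532  0.31797466 -0.26095135]
tooly -69.3052189246239 pos [0.44741415 0.03048626 0.04093163] ang -175.2724736966543
[[-0.11, -0.16, 0.07], [0.02, -0.16, 0.0], [0.03, -0.16, 0.0], [0.04, -0.16, 0.0], [0.04, -0.16, 0.0], [0.05, -0.15, 0.0], [0.06, -0.15, 0.0], [0.06, -0.15, 0.0], [0.07, -0.15, 0.0], [0.08, -0.14, 0.0]]
```

Emit:
{"name": "send_rows", "arguments": {
  "commands": [
    [-0.04,-0.16,0,0,0,0.3,1],
    [0,-0.16,-0.02,0,0,0.4,1],
    [0.03,-0.16,-0.03,0,0,0.4,1],
    [0.03,-0.16,-0.03,0,0,0.4,1],
    [0.04,-0.16,-0.03,0,0,0.4,1],
    [0.05,-0.15,-0.03,0,0,0.4,1],
    [0.05,-0.15,-0.03,0,0,0.4,1],
    [0.06,-0.15,-0.03,0,0,0.4,1],
    [0.07,-0.15,-0.03,0,0,0.4,1],
    [0.08,-0.14,-0.03,0,0,0.4,1]
  ]
}}

```text
time: 5.42
ee_pos: [0.457, -0.0107, 0.0316]
eef_rot: [0.936, 0.35, 0.0, -0.014]
ft_force: [-1.2, 1.6, 2.5]
width: 0.0005
```

```bash
python3 -c "
from h import *
print(r.read_state()['ft_force'])
cv2.imwrite('pics/side3.png',r.camera('side'))
arc(np.arange(212,237,2.5),z=.043)"
```

```text
[-1.15567726  1.63386337  2.52754531]
tooly -48.85022787562436 pos [ 0.45740462 -0.01152768  0.03149089] ang -152.49141232929634
[[0.09, -0.28, 0.38], [0.09, -0.14, 0.0], [0.1, -0.13, 0.0], [0.1, -0.13, 0.0], [0.11, -0.12, 0.0], [0.11, -0.12, 0.0], [0.12, -0.11, 0.0], [0.12, -0.11, 0.0], [0.13, -0.1, 0.0], [0.13, -0.1, 0.0]]
```

View pics/side3.png

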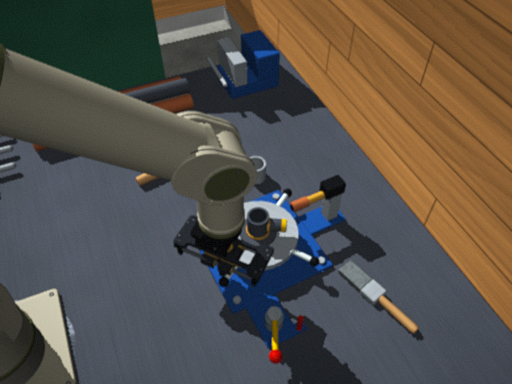

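Emit:
{"name": "send_rows", "arguments": {
  "commands": [
    [0.06,-0.1,0.2,0,0,0.3,1],
    [0.08,-0.14,0.15,0,0,0.4,1],
    [0.09,-0.14,0,0,0,0.4,1],
    [0.1,-0.13,0,0,0,0.4,1],
    [0.1,-0.13,0,0,0,0.4,1],
    [0.11,-0.12,0,0,0,0.4,1]
  ]
}}

```text
time: 5.97
ee_pos: [0.4705, -0.032, 0.0405]
eef_rot: [0.896, 0.444, -0.004, -0.015]
ft_force: [-2.0, 0.4, 2.1]
width: 0.0002
```

```bash
python3 -c "
from h import *
print(r.read_state()['ft_force'])
s=r.camera('side');t=r.camera('top')
cv2.imwrite('pics/side4.png',s);cv2.imwrite('pics/top4.png',t)
print(blob(t,(18,120,120),(35,255,255),(255,160,320,210)),blob(s,(18,120,120),(35,255,255),(265,205,295,245)))
arc(np.arange(220,237,2.5),z=.043)"
```

```text
[-1.99115983  0.37598942  2.06059934]
[(50, array([282.84, 169.26])), (24, array([274.75, 205.29]))] [(45, array([283.47, 218.98])), (1, array([269., 222.])), (1, array([269., 224.]))]
tooly -37.341412624513225 pos [ 0.47106445 -0.03242911  0.04058926] ang -139.51159301446313
[[-0.06, -0.01, 0.08], [0.11, -0.12, 0.0], [0.11, -0.12, 0.0], [0.12, -0.11, 0.0], [0.12, -0.11, 0.0], [0.13, -0.1, 0.0], [0.13, -0.1, 0.0]]
```

View pics/side4.png

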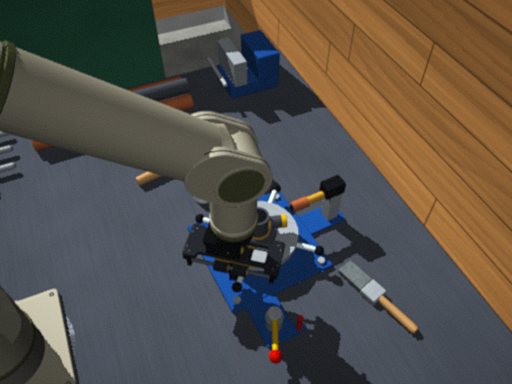

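View pics/top4.png

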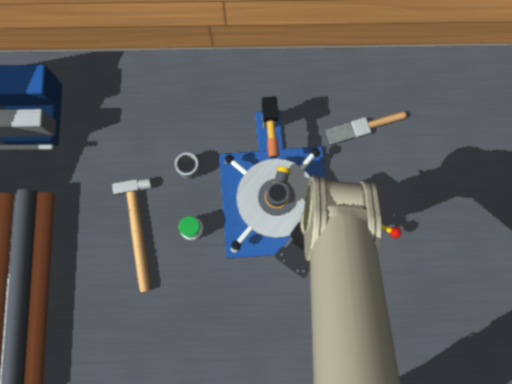

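```bash
cat >> h.py <<'E'
def branch(uvt,uvs=None):
    v=onz("top",uvt,.105)[:2]-C; print("top r,ang",np.hypot(*v),np.degrees(np.arctan2(v[1],v[0])))
    if uvs is not None:
        p=tri(uvt,uvs); v=p[:2]-C; print("tri",p,np.hypot(*v),np.degrees(np.arctan2(v[1],v[0])))
E
python3 -c "
from h import *
branch((282.84,169.26),(283.47,218.98))
for p in((229,159),(317,154),(236,246)):
  v=onz('top',p,.054)[:2]-C; print(np.hypot(*v),np.degrees(np.arctan2(v[1],v[0])))
t=cv2.imread('pics/top4.png')[130:260,210:340]
cv2.imwrite('pics/topz4.png',cv2.resize(t,None,fx=4.6,fy=4.6,interpolation=cv2.INTER_CUBIC))
"
```

```text
top r,ang 0.0556365548738464 -14.567907945362467
tri [0.61077025 0.02493186 0.0989636 ] 0.057422810406113745 -14.593408275699163
0.1401636956955587 49.22254175498347
0.13970194456244184 -44.17028432385342
0.14201653338309075 139.6907794433597
```

View pics/topz4.png

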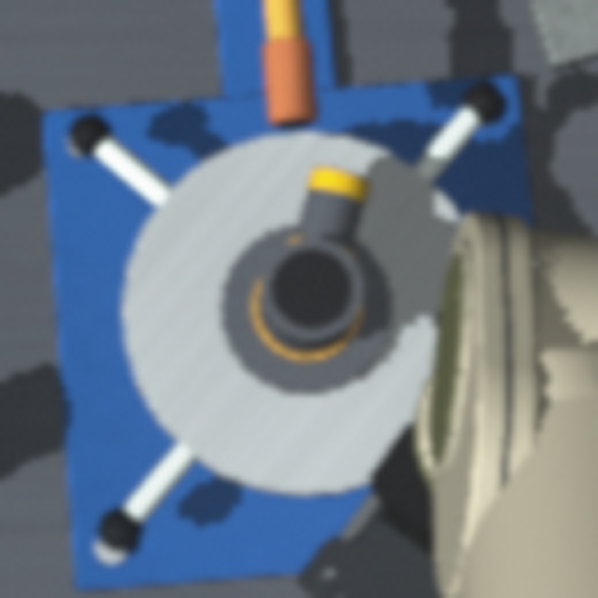

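Emit:
{"name": "send_rows", "arguments": {
  "commands": [
    [0.09,-0.11,0,0,0,0.3,1],
    [0.11,-0.12,0,0,0,0.4,1],
    [0.12,-0.11,0,0,0,0.4,1],
    [0.12,-0.11,0,0,0,0.4,1],
    [0.09,-0.08,0,0,0,0.3,1],
    [0,0,0,0,0,0,1]
  ]
}}

```text
time: 6.57
ee_pos: [0.4849, -0.0455, 0.0395]
eef_rot: [0.86, 0.51, -0.007, -0.016]
ft_force: [0.6, -0.6, -0.1]
width: 0.0004
```

```bash
cat > look.py <<'E'
import sys
from h import *
k=sys.argv[1]
print(r.read_state()['ft_force'])
s=r.camera('side');t=r.camera('top')
cv2.imwrite(f'pics/side{k}.png',s);cv2.imwrite(f'pics/top{k}.png',t)
a=blob(t,(18,120,120),(35,255,255),(265,160,305,182));b=blob(s,(18,120,120),(35,255,255),(275,200,298,240))
print(a,b)
branch(a[0][1],b[0][1] if b else None)
arc(np.arange(220,250,2.5),z=.043)
z=t[130:260,210:340]
cv2.imwrite(f'pics/topz{k}.png',cv2.resize(z,None,fx=4.6,fy=4.6,interpolation=cv2.INTER_CUBIC))
E
python3 look.py 5
```

```text
[ 0.58476426 -0.62059685 -0.10858813]
[(48, array([277.85, 168.38]))] [(44, array([282.5, 215. ]))]
top r,ang 0.05608205712204564 -3.1928207755464872
tri [0.61333528 0.03578292 0.09870798] 0.05824769880234952 -3.560263027557546
tooly -28.697408075386946 pos [ 0.48457117 -0.0452113   0.03949521] ang -129.85326076385866
[[-0.51, 0.42, 0.12], [0.11, -0.12, 0.0], [0.11, -0.12, 0.0], [0.12, -0.11, 0.0], [0.12, -0.11, 0.0], [0.13, -0.1, 0.0], [0.13, -0.1, 0.0], [0.14, -0.09, 0.0], [0.14, -0.08, 0.0], [0.14, -0.08, 0.0], [0.15, -0.07, 0.0], [0.15, -0.07, 0.0]]
```

View pics/topz5.png

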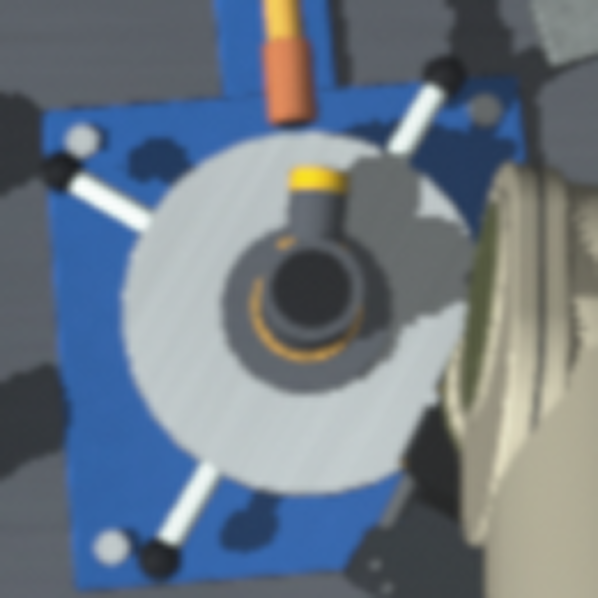

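Emit:
{"name": "send_rows", "arguments": {
  "commands": [
    [0.12,-0.1,0.03,0,0,0.4,1],
    [0.12,-0.09,0.03,0,0,0.4,1],
    [0.11,-0.08,0.03,0,0,0.3,1],
    [0,0,0,0,0,0,1],
    [0,0,0,0,0,0,1]
  ]
}}

```text
time: 7.08
ee_pos: [0.4925, -0.0512, 0.0411]
eef_rot: [0.836, 0.549, -0.009, -0.017]
ft_force: [-0.6, 0.7, -0.3]
width: 0.0008
```

```bash
python3 look.py 6
```

```text
[-0.6475851   0.74696864 -0.34752744]
[(49, array([275.82, 168.45]))] [(43, array([281.58, 212.7 ]))]
top r,ang 0.055924563518655386 1.3567784714999227
tri [0.61287031 0.04035069 0.10164254] 0.05767814465137655 0.9444314363400533
tooly -23.39784797364574 pos [ 0.4925312  -0.05118418  0.04122133] ang -124.67662638836735
[[-0.77, 0.62, 0.06], [0.11, -0.12, 0.0], [0.11, -0.12, 0.0], [0.12, -0.11, 0.0], [0.12, -0.11, 0.0], [0.13, -0.1, 0.0], [0.13, -0.1, 0.0], [0.14, -0.09, 0.0], [0.14, -0.08, 0.0], [0.14, -0.08, 0.0], [0.15, -0.07, 0.0], [0.15, -0.07, 0.0]]
```

View pics/topz6.png

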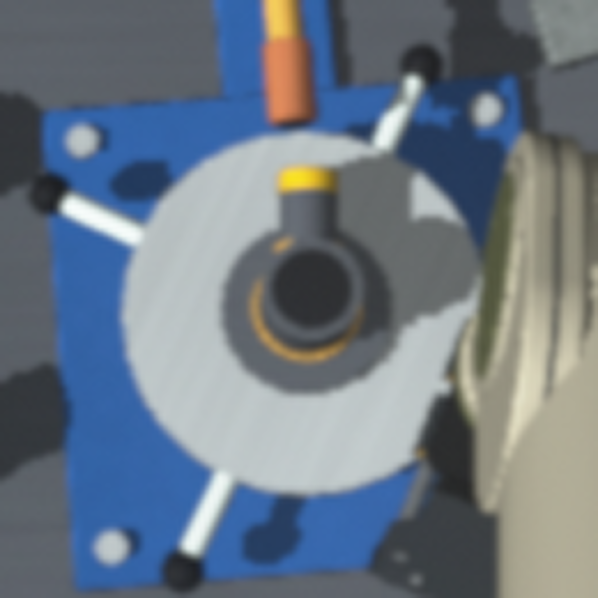

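Emit:
{"name": "send_rows", "arguments": {
  "commands": [
    [0.07,-0.05,0,0,0,0.2,1],
    [0.06,-0.04,0,0,0,0.2,1],
    [0,0,0,0,0,0,1],
    [0,0,0,0,0,0,1]
  ]
}}

```text
time: 7.52
ee_pos: [0.4961, -0.0535, 0.0412]
eef_rot: [0.825, 0.564, -0.01, -0.017]
ft_force: [-0.3, -0.1, 0.5]
width: 0.0004
```

```bash
python3 look.py 7; python3 -c "
from h import *
a=np.radians(3.4);e=np.array([np.cos(a),np.sin(a)])
for rr in(0,.056,.085,.12): print(rr,proj('top',np.r_[C+rr*e,.105]),proj('side',np.r_[C+rr*e,.105]))
t=cv2.imread('pics/top7.png');print(blob(t,(5,80,60),(14,255,255),(255,130,290,162)))
s=cv2.imread('pics/side7.png');print(blob(s,(5,80,60),(14,255,255),(280,190,325,220)))"
```

```text
[-0.31634001 -0.07139018  0.47602873]
[(48, array([274.88, 168.58]))] [(43, array([281.35, 212.33]))]
top r,ang 0.055753264788291186 3.484807660198696
tri [0.61309683 0.04231989 0.10041972] 0.05797041350284555 2.8871271766336135
tooly -21.293052884106174 pos [ 0.4960512  -0.05347051  0.04114592] ang -122.49287394410155
[[-0.89, 0.7, 0.06], [0.11, -0.12, 0.0], [0.11, -0.12, 0.0], [0.12, -0.11, 0.0], [0.12, -0.11, 0.0], [0.13, -0.1, 0.0], [0.13, -0.1, 0.0], [0.14, -0.09, 0.0], [0.14, -0.08, 0.0], [0.14, -0.08, 0.0], [0.15, -0.07, 0.0], [0.15, -0.07, 0.0]]
0 [277.06283206 193.60499399] [257.27366111 220.80154642]
0.056 [274.90816241 168.46751802] [280.01036783 211.37560004]
0.085 [273.80867215 155.64030346] [291.50103577 206.61191895]
0.12 [272.49622781 140.32865787] [305.11996382 200.96592601]
[(160, array([272.23, 146.94]))]
[(182, array([299.88, 203.15]))]
```

View pics/topz7.png

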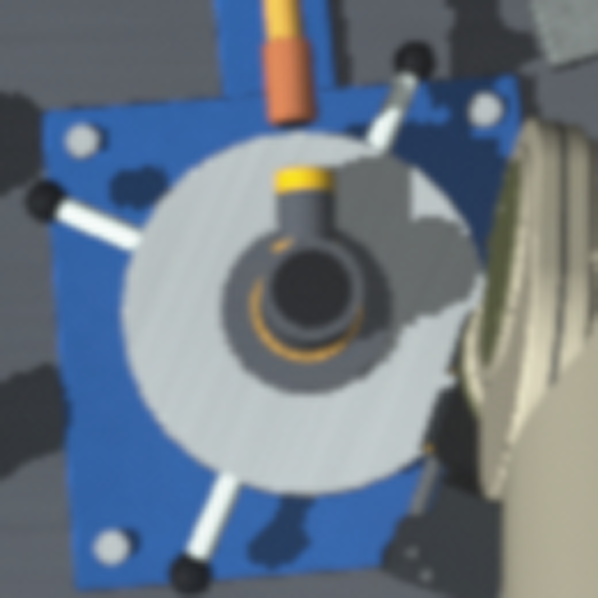

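Emit:
{"name": "send_rows", "arguments": {
  "commands": [
    [-0.15,0.1,0,0,0,0,1],
    [-0.15,0.1,0,0,0,0,1],
    [0,0,0.5,0,0,0,1],
    [0,0,0.6,0,0,0,1],
    [0,0,0.6,0,0,0,1],
    [0,0,0.6,0,0,0,1],
    [0,0,0.6,0,0,0,1],
    [0,0,0,0,0,0,1]
  ]
}}

```text
time: 8.28
ee_pos: [0.482, -0.0455, 0.1304]
eef_rot: [0.826, 0.564, -0.011, -0.018]
ft_force: [0.7, 0.2, 0.1]
width: 0.0008
```

```bash
python3 look.py 8
```

```text
[0.74108853 0.22802786 0.09559229]
[(48, array([274.88, 168.58]))] []
top r,ang 0.055753264788291186 3.484807660198696
tooly -21.302166919738156 pos [ 0.48071366 -0.04540292  0.12766159] ang -131.29433697785396
[[-0.38, 0.43, -2.82], [0.11, -0.12, 0.0], [0.11, -0.12, 0.0], [0.12, -0.11, 0.0], [0.12, -0.11, 0.0], [0.13, -0.1, 0.0], [0.13, -0.1, 0.0], [0.14, -0.09, 0.0], [0.14, -0.08, 0.0], [0.14, -0.08, 0.0], [0.15, -0.07, 0.0], [0.15, -0.07, 0.0]]
```

Emit:
{"name": "send_rows", "arguments": {
  "commands": [
    [-0.13,-0.58,0,0,0,0,1],
    [-0.13,-0.58,0,0,0,0,1],
    [-0.13,-0.58,0,0,0,-0.2,1],
    [-0.13,-0.58,0,0,0,-0.2,1],
    [-0.13,-0.58,0,0,0,-0.2,1],
    [-0.13,-0.58,0,0,0,-0.1,1],
    [-0.13,-0.58,0,0,0,0,1],
    [-0.13,-0.58,0,0,0,0,1],
    [0,0,0,0,0,0,1]
  ]
}}

```text
time: 9.13
ee_pos: [0.4417, -0.1936, 0.1221]
eef_rot: [0.845, 0.535, -0.015, -0.021]
ft_force: [-0.3, -0.1, -0.6]
width: 0.0005
```

```bash
python3 look.py 9
```

```text
[-0.33070538 -0.10763093 -0.56716936]
[(49, array([275.  , 168.57]))] []
top r,ang 0.055756091190394846 3.2136898154831206
tooly -25.184306754398037 pos [ 0.44267402 -0.19042988  0.12194713] ang -116.08662561007417
[[0.89, 5.26, -2.63], [0.11, -0.12, 0.0], [0.11, -0.12, 0.0], [0.12, -0.11, 0.0], [0.12, -0.11, 0.0], [0.13, -0.1, 0.0], [0.13, -0.1, 0.0], [0.14, -0.09, 0.0], [0.14, -0.08, 0.0], [0.14, -0.08, 0.0], [0.15, -0.07, 0.0], [0.15, -0.07, 0.0]]
```

View pics/side9.png

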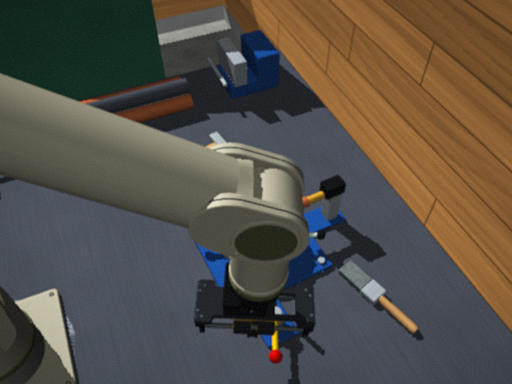

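Emit:
{"name": "send_rows", "arguments": {
  "commands": [
    [0.05,0,-0.5,0,0,0,1],
    [0.05,0,-0.6,0,0,0,1],
    [0.05,0,-0.6,0,0,0,1],
    [0.03,0,-0.5,0,0,0,1],
    [0,0,-0.3,0,0,0,1],
    [0,0,0,0,0,0,1],
    [0,0,0,0,0,0,1]
  ]
}}

```text
time: 9.82
ee_pos: [0.4496, -0.1866, 0.0437]
eef_rot: [0.843, 0.537, -0.014, -0.022]
ft_force: [0.8, -1.2, -0.1]
width: 0.0004
```

```bash
cat >> h.py <<'E'
PV=np.array([.507,-.148])
def lev(angs,rho=.057,off=.021,z=.042):
    p=r.read_state()["ee_pos"]; P=[p]
    for a in np.radians(angs):
        e=np.array([np.cos(a),np.sin(a)]); P.append(np.r_[PV+rho*e-off*np.array([-e[1],e[0]]),z])
    print(r.read_state()["ft_force"],"tooly",tooly(),"pos",p); print(np.round(np.diff(P,axis=0)/.03,2).tolist())
E
python3 -c "
from h import *
lev([-125,-120,-115,-112,-109,-106,-103,-100,-97,-94])"
```

```text
[ 0.77371154 -1.20708978 -0.06967169] tooly -25.051322041844458 pos [ 0.44959678 -0.18656857  0.04367911]
[[0.25, 0.13, -0.06], [0.11, -0.14, 0.0], [0.12, -0.13, 0.0], [0.08, -0.07, 0.0], [0.08, -0.07, 0.0], [0.08, -0.06, 0.0], [0.09, -0.06, 0.0], [0.09, -0.06, 0.0], [0.09, -0.05, 0.0], [0.1, -0.05, 0.0]]
```

Emit:
{"name": "send_rows", "arguments": {
  "commands": [
    [0.15,-0.05,0,0,0,0,1],
    [0.17,-0.05,0,0,0,0,1],
    [0.16,-0.05,0,0,0,0.3,1],
    [0.08,-0.06,0,0,0,0.6,1],
    [0.08,-0.06,0,0,0,0.6,1],
    [0.08,-0.06,0,0,0,0.6,1],
    [0.09,-0.06,0,0,0,0.6,1],
    [0,0,0,0,0,0,1]
  ]
}}

```text
time: 10.48
ee_pos: [0.48, -0.199, 0.0489]
eef_rot: [0.771, 0.637, -0.014, -0.019]
ft_force: [-0.9, 0.4, 0.2]
width: 0.0003
```

```bash
python3 -c "
from h import *
cv2.imwrite('pics/side10.png',r.camera('side')[150:384,150:400])
lev([-103,-100,-97,-94,-91,-88,-85,-82,-79,-76])"
```

```text
[-0.28583115  0.12865719 -0.22113025] tooly -11.05873859456041 pos [ 0.47993163 -0.19890403  0.0489894 ]
[[-0.21, 0.0, -0.23], [0.09, -0.06, 0.0], [0.09, -0.05, 0.0], [0.1, -0.05, 0.0], [0.1, -0.04, 0.0], [0.1, -0.04, 0.0], [0.1, -0.03, 0.0], [0.1, -0.03, 0.0], [0.1, -0.02, 0.0], [0.11, -0.01, 0.0]]
```

View pics/side10.png

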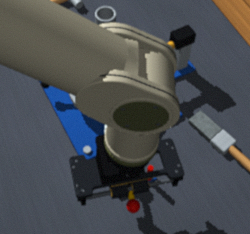

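Emit:
{"name": "send_rows", "arguments": {
  "commands": [
    [0.09,-0.04,-0.08,0,0,0.6,1],
    [0.09,-0.04,-0.08,0,0,0.6,1],
    [0.1,-0.04,-0.08,0,0,0.6,1],
    [0.1,-0.03,-0.03,0,0,0.6,1],
    [0.1,-0.03,0,0,0,0.6,1],
    [0.1,-0.02,0,0,0,0.6,1],
    [0.1,-0.02,0,0,0,0.6,1],
    [0.1,-0.01,0,0,0,0.6,1],
    [0,0,0,0,0,0,1]
  ]
}}

```text
time: 11.28
ee_pos: [0.5047, -0.2065, 0.0438]
eef_rot: [0.623, 0.782, -0.017, -0.016]
ft_force: [-0.4, 0.2, -0.2]
width: 0.0001
```

```bash
python3 -c "
from h import *
cv2.imwrite('pics/side11.png',r.camera('side')[150:384,150:400])
lev([-76,-73,-70,-67,-64,-61,-58,-55,-52,-49,-46])"
```

```text
[-0.17520726 -0.44871974  0.85057007] tooly 12.690735500443566 pos [ 0.50469673 -0.206522    0.04387992]
[[-0.14, -0.06, -0.06], [0.11, -0.01, 0.0], [0.11, -0.0, 0.0], [0.11, 0.0, 0.0], [0.11, 0.01, 0.0], [0.11, 0.01, 0.0], [0.1, 0.02, 0.0], [0.1, 0.02, 0.0], [0.1, 0.03, 0.0], [0.1, 0.03, 0.0], [0.1, 0.04, 0.0]]
```

View pics/side11.png

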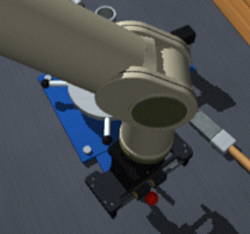

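Emit:
{"name": "send_rows", "arguments": {
  "commands": [
    [0.1,0,-0.02,0,0,0.6,1],
    [0.11,0,-0.02,0,0,0.6,1],
    [0.11,0.01,0,0,0,0.6,1],
    [0.11,0.01,0,0,0,0.6,1],
    [0.1,0.02,0,0,0,0.6,1],
    [0.1,0.02,0,0,0,0.6,1],
    [0,0,0,0,0,0,1]
  ]
}}

```text
time: 11.92
ee_pos: [0.5225, -0.2055, 0.044]
eef_rot: [0.499, 0.866, -0.019, -0.013]
ft_force: [-0.5, -0.9, 0.3]
width: 0.0006
```

```bash
python3 -c "
from h import *
s=r.camera('side')
cv2.imwrite('pics/side12.png',cv2.resize(s[210:384,200:400],None,fx=3,fy=3))
print(blob(s,(0,150,100),(8,255,255),(240,280,350,370)))
lev([-58,-55,-52,-49,-46])"
```

```text
[(12, array([311.08, 340.42]))]
[0.6802747  0.0364521  0.40622866] tooly 29.881327749724804 pos [ 0.52247385 -0.20570099  0.04406736]
[[-0.1, -0.06, -0.07], [0.1, 0.02, 0.0], [0.1, 0.03, 0.0], [0.1, 0.03, 0.0], [0.1, 0.04, 0.0]]
```

View pics/side12.png

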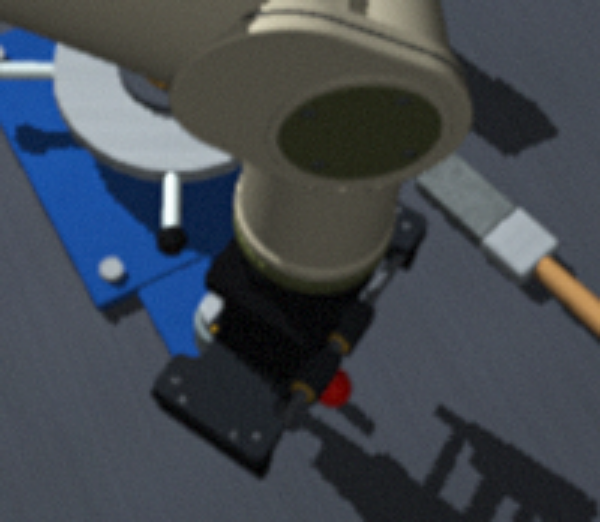

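Emit:
{"name": "send_rows", "arguments": {
  "commands": [
    [0.1,0.03,0,0,0,0.5,1],
    [0.1,0.04,0,0,0,0.5,1]
  ]
}}

```text
time: 12.13
ee_pos: [0.5275, -0.2044, 0.0442]
eef_rot: [0.466, 0.884, -0.02, -0.012]
ft_force: [-1.8, -1.4, -1.7]
width: 0.0008
```

Emit:
{"name": "send_rows", "arguments": {
  "commands": [
    [0.1,0.05,0,0,0,0.5,1]
  ]
}}

```text
time: 12.22
ee_pos: [0.53, -0.2033, 0.0442]
eef_rot: [0.448, 0.894, -0.021, -0.012]
ft_force: [-1.2, -1.3, -1.5]
width: 0.0003
```

Emit:
{"name": "send_rows", "arguments": {
  "commands": [
    [0.1,0.06,0,0,0,0.3,1]
  ]
}}

```text
time: 12.3
ee_pos: [0.5319, -0.2024, 0.0441]
eef_rot: [0.437, 0.899, -0.022, -0.012]
ft_force: [-12.8, -8.6, 4.3]
width: 0.0006
```

Emit:
{"name": "send_rows", "arguments": {
  "commands": [
    [0.05,0.04,0,0,0,0,1],
    [0,0,0,0,0,0,1]
  ]
}}

```text
time: 12.47
ee_pos: [0.5314, -0.2029, 0.0442]
eef_rot: [0.44, 0.898, -0.023, -0.014]
ft_force: [1.1, 0.1, 0.0]
width: 0.0006
```

Emit:
{"name": "send_rows", "arguments": {
  "commands": [
    [-0.15,-0.12,0,0,0,0,1],
    [-0.2,-0.15,0,0,0,0,1],
    [0,0,0.4,0,0,0,1],
    [0,0,0.7,0,0,0,1],
    [0,0,0.7,0,0,0,1],
    [0,0,0.7,0,0,0,1],
    [-0.3,0,0.7,0,0,0,1],
    [-0.5,0,0.7,0,0,0,1],
    [-0.6,0,0.7,0,0,0,1],
    [-0.6,0,0,0,0,0,1]
  ]
}}

```text
time: 13.3
ee_pos: [0.4595, -0.2117, 0.1945]
eef_rot: [0.445, 0.895, -0.021, -0.011]
ft_force: [0.2, -0.9, 0.1]
width: 0.0003
```

Now swing away to get a clear view.

Emit:
{"name": "send_rows", "arguments": {
  "commands": [
    [-0.1,-0.8,0.3,0,0,0,1],
    [-0.1,-0.8,0.3,0,0,0,1],
    [-0.1,-0.8,0.2,0,0,0,1],
    [-0.1,-0.8,0,0,0,0,1],
    [-0.1,-0.8,0,0,0,0,1],
    [-0.1,-0.8,0,0,0,0,1],
    [-0.1,-0.8,0,0,0,0,1],
    [0,0,0,0,0,0,1],
    [0,0,0,0,0,0,1]
  ]
}}

```text
time: 14.05
ee_pos: [0.4329, -0.3872, 0.2335]
eef_rot: [0.448, 0.894, -0.018, -0.002]
ft_force: [0.7, 0.9, -0.6]
width: 0.0003
```

```bash
python3 look.py 13; python3 - <<'E'
from h import *
S=cv2.imread("pics/side13.png");T=cv2.imread("pics/top13.png")
print(blob(T,(0,150,60),(8,255,255),(360,180,420,250)),blob(S,(0,150,60),(8,255,255),(260,280,350,370)))
a=T[90:280,160:420];b=S[165:370,180:440]
cv2.imwrite("pics/both13.png",np.hstack([cv2.resize(a,(400,292)),cv2.resize(b,(370,292))]))
E
```

```text
[ 0.73909018  0.88870346 -0.62515502]
[(48, array([274.88, 168.58]))] []
top r,ang 0.055753264788291186 3.484807660198696
tooly 36.851605664424184 pos [ 0.43305914 -0.38655825  0.23337957] ang -105.99991239279764
[[1.21, 11.8, -6.35], [0.11, -0.12, 0.0], [0.11, -0.12, 0.0], [0.12, -0.11, 0.0], [0.12, -0.11, 0.0], [0.13, -0.1, 0.0], [0.13, -0.1, 0.0], [0.14, -0.09, 0.0], [0.14, -0.08, 0.0], [0.14, -0.08, 0.0], [0.15, -0.07, 0.0], [0.15, -0.07, 0.0]]
[(78, array([387.55, 193.95])), (29, array([371.69, 199.28]))] []
```

View pics/both13.png

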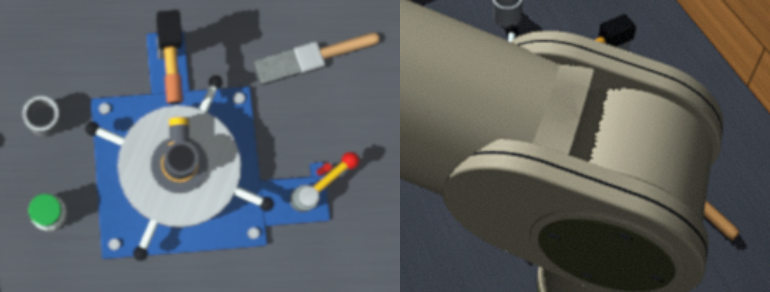

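View pics/top13.png

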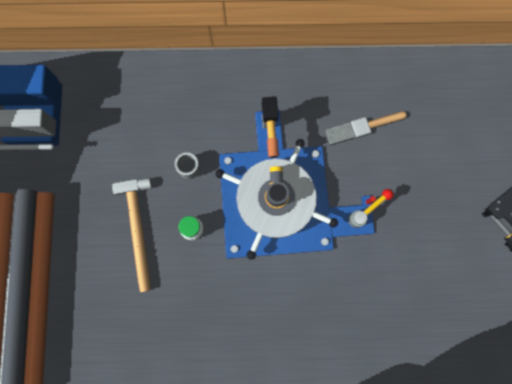

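```bash
python3 - <<'E'
from h import *
for uv,z in(((387.55,193.95),.052),((371.69,199.28),.056)):
    v=onz("top",uv,z)[:2]-PV; print(np.hypot(*v),np.degrees(np.arctan2(v[1],v[0])))
a=cv2.imread("pics/top0.png");b=cv2.imread("pics/top13.png")
for nm,bx in(("jar",(175,212,206,242)),("offcut",(170,148,204,180)),("hammer",(105,170,160,295)),("brush",(322,105,412,148))):
    x0,y0,x1,y1=bx; print(nm,cv2.absdiff(a,b)[y0:y1,x0:x1].mean().round(2))
s=r.read_state();print(s["joint_vel"].round(3),s["time"])
E
```

```text
0.0854780553512473 -52.12965816434148
0.049803642043818784 -36.32392544480752
jar 8.86
offcut 8.76
hammer 11.77
brush 10.28
[-0.015 -0.001 -0.016  0.013 -0.004 -0.003 -0.001] 14.15
```

```bash
python3 - <<'E'
from h import *
a=cv2.imread("pics/top0.png");b=cv2.imread("pics/top13.png")
for i in(a,b): print(blob(i,(45,100,60),(80,255,255),(170,205,215,250)),blob(i,(8,60,90),(22,255,255),(120,185,160,295))[:1],blob(i,(8,60,90),(22,255,255),(365,105,412,140))[:1])
def off(i,bx):
    x0,y0,x1,y1=bx; g=cv2.cvtColor(i[y0:y1,x0:x1],cv2.COLOR_BGR2GRAY).astype(np.float32); return g
print("offcut shift",cv2.phaseCorrelate(off(a,(170,145,204,182)),off(b,(170,145,204,182))))
cv2.imwrite("pics/lev13.png",cv2.resize(b[180:240,330:410],None,fx=8,fy=8,interpolation=cv2.INTER_CUBIC))
E
```

```text
[(348, array([188.52, 225.87]))] [(1042, array([137.38, 240.62]))] [(304, array([387.2 , 119.11]))]
[(349, array([188.52, 225.9 ]))] [(1046, array([137.15, 241.37]))] [(304, array([387.24, 119.1 ]))]
offcut shift ((0.01336981129620085, 0.050802240039459434), 1.0169102354182138)
```

View pics/lev13.png

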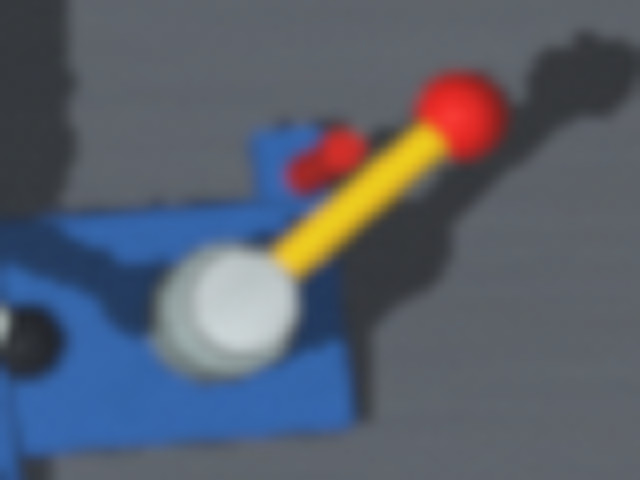

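The lever lies against the red pin (pin at about pixel 340,150 of the enlargement). The branch points at the torch, and the loose things have not moved. Handing in.

```bash
python3 -c "
from bench import r
print(r.close_job())"
```

```text
the job is handed in; nothing more can be done
None
```

The table is turned so the branch points at the torch, the brake lever is at its stop pin, and the job is handed in at about 14 s. I pushed one spoke about 62° counter-clockwise with the closed fingers, backed off, then pushed the lever until the force rose to about 15 N.

What my last checks showed:

- **Branch:** the top camera puts it at 3.5° in the world frame. The torch line is at 3.4°, so the branch end is within about 1 mm. The image position of the torch nozzle suggests that line could be off by up to 0.6°, still well inside the 6 mm allowed. The two-camera estimate before I backed off was 2.9°. The side camera was blocked by the arm at the end, so the final check is from the top view only.
- **Brake:** the close-up shows the lever touching the pin. The measured angle between them is 15.8°, against the 13.3° expected from the dimensions. That is a difference of about 0.04 rad, inside the 0.12 rad tolerance and close to my measurement error.
- **Loose things:** the jar, offcut and brush show no movement in the pictures. The hammer's colour centre differs by 0.8 px (under 2 mm), probably from changed shadows.
- **Height drift:** the fingertip height drifted by up to about 1 cm during the first pushes and I corrected it. I saw no sign of contact with the pipe piece or the torch.

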